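Open the slant-mouthed onion keeper and put the onion away

TASK

Put the loose red onion away in the white keeper under the counter shelf: first lift the keeper's wooden lid straight out of its slanted mouth and lay it, knob up, in the middle of the round cork mat, then put the onion in through the mouth. Lay the lid down rather than letting it fall, leave the keeper standing where it is, and do not disturb the mug, the lemon or the pepper mill. The keeper stays open.

Things in the scene. Friction and masses are not known exactly. Their poses are not given: they have to be found in the camera images.
- keeper: Onion keeper: white glazed globe, 180 mm across, wall 5 mm, on a round foot, loose, 1.8 kg. Origin: centre of the foot's underside, z up. The globe's centre is 96 mm above the origin. A round mouth looks towards the keeper's own -x (front), its axis tilted 32 degrees from vertical (direction -0.530, 0, 0.848 in the keeper's frame).
- mouth (a point): Centre of the keeper's mouth, in the plane of the rim: at (-41, 0, 162) mm in the keeper's frame, axes parallel to the keeper's. Opening 119 mm across, rim 133 mm outside.
- hollow (a point): Centre of the globe's hollow (about 85 mm inner radius), 96 mm above the keeper's origin.
- lid: Loose wooden lid, 0.16 kg. Origin: centre of its spigot's underside; z is its axis, out through the knob. Spigot 108 mm across, 10 mm deep, 5 mm play in the mouth; flange 138 mm across, 10 to 19 mm above the origin, rests on the rim; knob above. In place its axis is the mouth's and it lifts out along it; nothing latches it. Laid down, it stands flat on its spigot.
- knob (a point): On the lid's axis, 41 mm above its origin, in the middle of the knob: round, 36 mm across, reaching 35 mm above the flange (its top 54 mm above the lid's origin), full width from 31 to 47 mm above that origin.
- mat: Round cork pot mat on the worktop, 184 mm across, 10 mm thick, fixed. Origin: centre of its underside.
- onion: Red onion, 64 x 67 mm and 71 mm tall with its short neck up, 0.1 kg, loose on the worktop. Origin: its lowest point as it stands; it turns with the onion.
- onion_centre (a point): Centre of the onion, 35 mm above its origin as it stands.
- counter_shelf: Fixed shelf over the keeper: board 180 mm deep (x), 480 wide (y), underside 300 and top 318 mm above the worktop, steel frame at each end, jars on it up to 450 mm. Origin: on the worktop below the board's middle; front edge 90 mm to its -x, just behind the knob: a tool pointing straight down at the knob strikes the board, one leaning 25 to 45 degrees in along the mouth's axis has room.
- mug: White mug with a handle, 92 x 127 x 95 mm, loose, not to be disturbed. Origin: centre of its underside.
- lemon: Lemon, 83 x 58 x 58 mm, loose on the worktop, not to be disturbed. Origin: its lowest point.
- pepper_mill: Wooden pepper mill, 58 mm across, 170 mm tall, loose, not to be disturbed. Origin: centre of its underside.

How it is judged:
By the outcome, as a careful person would: the job done as asked, in the order asked, and still so for the second after the job is handed in, with the robot touching nothing.
It also fails if it takes over 64 s, if anything falls off the work surface, if the arm or the gripper's body presses on something with over 40 N, if the wrist force passes 120 N, or if a joint passes its speed limit or range.

ROBOT

A 6-joint arm with a two-finger parallel gripper is mounted at the origin on a cart in front of the work surface, level with it; the furniture and walls round the work are solid. World frame = base frame: x ahead of the robot, y to its left, z up, the work surface at z = 0. Lengths are in m, angles in rad, forces in N, time in s.
With the tool pointing down it reaches from about 0.275 to 0.875 m from the base axis. Payload 12.5 kg.
Tool frame: the origin (TCP) lies between the finger pads, 19 mm behind the fingertips; this is the grasp point; z points along the fingers, y is the line along which they close (so a half turn about z gives the same grasp; the last joint's range is limited). The gripper opens to 85 mm and grips with 20 to 120 N. Pads are 22 mm wide; open, the fingers measure 114 mm over their backs; the gripper's body (76 mm by 85 mm) begins 54 mm behind the grasp point. The pads swing forward as they close: fully open they stand 13 mm farther back than shut.
Start: joints at [1.151, 0.351, 1.652, -0, 1.139, -0.085], TCP at [0.181, 0.519, 0.25] pointing down, gripper open.
Joint ranges: [-2.75, 2.75], [-0.79, 2.1], [0.01, 2.65], [-1.57, 4.71], [0.07, 3.14], [-2.87, 2.87]. Speed limits (rad/s): [2.22, 2.22, 2.79, 3.14, 3.14, 3.14].

INTERFACE

Orientations are given as a 3x3 rotation matrix whose columns are the frame's x, y, z axes.
In Python, from station import r gives the robot as it stands.
- The arm moves only by the shell command python3 drive.py 'ROWS' [OPENING]. ROWS is rows parted by semicolons, their numbers by spaces, 1 to 10 of them, each of 6 numbers: dx, dy, dz in m, then a rotation vector rx, ry, rz in rad; each row is the pose to reach, as a shift and turn from the pose commanded when the command began, along the tool's axes at that moment; what a row does not reach only later rows make up. A row lasts 1/12 s, in which the tool goes at most 0.0417 m and 0.125 rad, less where a joint would pass 70% of its speed; a pose out of reach is approached as far as the arm can. OPENING is the finger opening in m, set as the command begins (- or left out keeps the last). The fingers move at their own pace and stop on an object; the grip force is fixed at half the most. Time passes only in rows, so rows that do not move let the fingers close. It prints the time, the measured TCP pose, the force, the opening and the grip force at its end.
- r.get_state(): the state, without advancing time (a new reading comes with each control period).
- r.camera(name): name is "side" or "top" or "wrist"; returns a dict with "pixels" (400x640x3 uint8, red, green, blue), "intrinsics" (3x3 intrinsics, pixels), "D" ([k1, k2, p1, p2, k3] as OpenCV has them; the pictures are not rectified), "R" (3x3) and "t" (3): a world point X has camera coordinates R X + t. Camera axes: x right, y down, z forward; pixel columns grow to the right and rows downward; lengths in m; the calibration is good to about 2 mm. A picture is of the moment at which its call begins. There is no depth.
- r.hand_in(): hands the job in; it is judged then, once.
The state is a dict: "time_s": time; "q": joint angles; "joint_velocities": joint speeds; "tau": joint torques, N m; "ee_pos": TCP position; "orientation": TCP orientation; "contact_force": force on the tool from outside, world axes, zero at the start; "ft_torque": the same for the moment, N m; "finger_gap": finger opening in m; "gripper_force": force on a finger pad.
Only numpy, scipy, OpenCV 4.12 (cv2) and the standard library are available. Lean on these libraries where they do the work, as an engineer would, in place of code of your own. Each camera call takes 0.05 s, during which the arm holds its last target. There are 200 camera calls.

## Working session

There is one attempt and no reset: what is moved stays moved. The work goes in short steps, Python scripts to look and compute and a shell command to move; the robot and the scene stay as the last step left them, time stands still between calls to the robot, and variables do not carry over. Pictures are saved under pics/ and viewed, at most 10 in all, crops included, and the job is handed in when it is done.

```bash
ls; mkdir -p pics
python3 - <<'E'
from station import r
import cv2,numpy as np
for n in("side","top"):
    c=r.camera(n);cv2.imwrite(f"pics/{n}0.png",c["pixels"][:,:,::-1]);print(n,c["intrinsics"].tolist(),c["D"],np.round(c["R"],3).tolist(),c["t"], (-c["R"].T@c["t"]))
s=r.get_state();print(s["time_s"],s["orientation"],s["ee_pos"])
E
```

```text
drive.py
pics
station.py
side [[422.35636857791576, 0.0, 321.5370540598798], [0.0, 422.35636857791576, 200.47178112404907], [0.0, 0.0, 1.0]] [0.02473311 0.         0.         0.         0.        ] [[0.594, -0.804, -0.003], [-0.485, -0.356, -0.799], [0.641, 0.476, -0.601]] [-0.34840715  0.36106012  1.29008623] [-0.44500888 -0.76643799  1.0633035 ]
top [[407.4436902295636, 0.0, 316.89902622153653], [0.0, 407.4436902295636, 197.5910911106093], [0.0, 0.0, 1.0]] [-0.04347471  0.          0.          0.          0.        ] [[-0.046, -0.999, 0.001], [-0.977, 0.045, -0.209], [0.208, -0.01, -0.978]] [-0.03693559  0.55844188  1.29680162] [ 0.27383637 -0.04855416  1.38476429]
0.1 [[-9.44489666e-01  3.28540872e-01 -4.08995537e-04]
 [ 3.28541119e-01  9.44489174e-01 -9.66318681e-04]
 [ 6.88166757e-05 -1.04704986e-03 -9.99999449e-01]] [0.18056714 0.51921122 0.24950763]
```

View pics/side0.png

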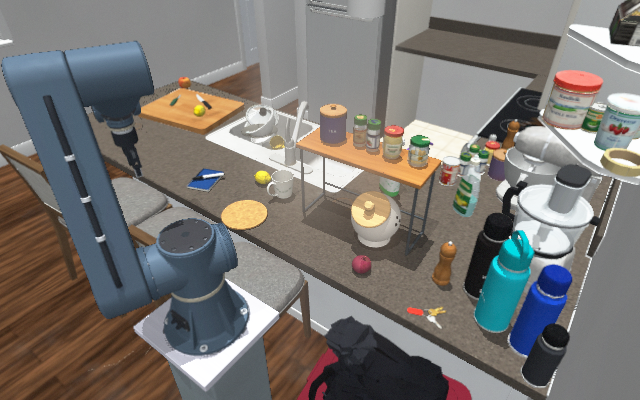

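View pics/top0.png

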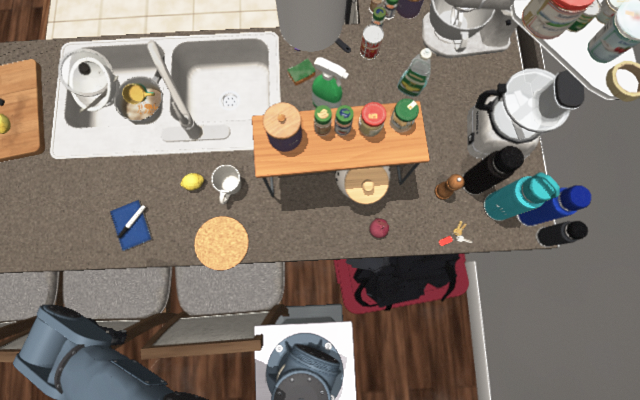

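The side view shows the knob near (374,208), the onion near (361,265) and the mat near (244,215). The top view has the knob near (367,187), the onion near (379,228) and the mat near (221,243). I'll enlarge the crops next.

Run:
```python
import cv2,numpy as np
s=cv2.imread("pics/side0.png");t=cv2.imread("pics/top0.png")
a=cv2.resize(s[180:280,340:420],None,fx=5,fy=5,interpolation=cv2.INTER_CUBIC)
b=cv2.resize(t[150:250,330:410],None,fx=5,fy=5,interpolation=cv2.INTER_CUBIC)
m=np.hstack([a,b])
for k in range(0,800,50): cv2.line(m,(k,0),(k,6),(0,255,0),1)
for k in range(0,500,50): cv2.line(m,(0,k),(6,k),(0,255,0),1);cv2.line(m,(400,k),(406,k),(0,255,0),1)
cv2.imwrite("pics/crop1.png",m)
# masks
def blob(im,lo,hi,box,n):
    x0,y0,x1,y1=box;h=cv2.cvtColor(im[y0:y1,x0:x1],cv2.COLOR_BGR2HSV)
    k=cv2.inRange(h,lo,hi);N,l,st,c=cv2.connectedComponentsWithStats(k)
    i=1+np.argmax(st[1:,4]);print(n,c[i]+[x0,y0],st[i][:2]+[x0,y0],st[i][2:])
for im,bm,bo,n in((s,(210,190,275,240),(345,245,380,285),"side"),(t,(185,210,255,275),(360,210,400,245),"top")):
    blob(im,(8,100,120),(28,255,255),bm,n+" mat"); blob(im,(165,80,30),(179,255,255),bo,n+" onion")
```

```text
side mat [243.83808648 214.43882245] [221 200] [  47   30 1087]
side onion [360.91176471 263.94852941] [352 255] [ 19  19 272]
top mat [220.96152183 242.76351059] [194 216] [  55   54 2313]
top onion [378.71691176 228.14705882] [370 219] [ 19  19 272]
```

View pics/crop1.png

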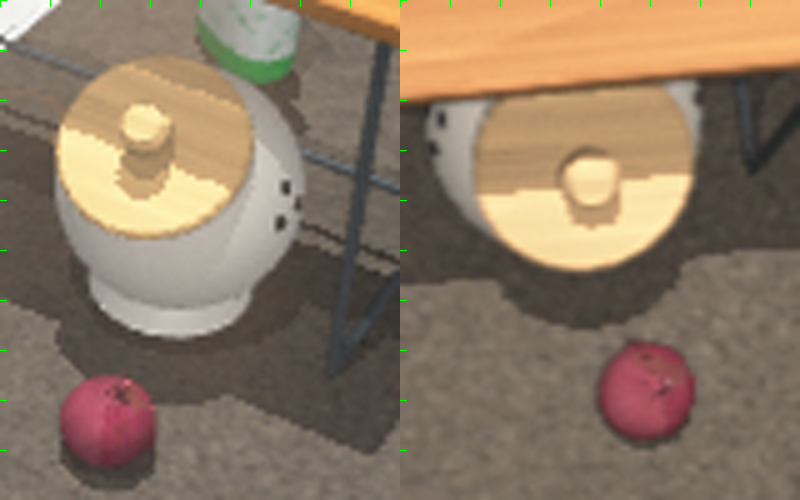

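```bash
cat > h.py <<'E'
import numpy as np,cv2
from station import r
from scipy.optimize import least_squares
from scipy.spatial.transform import Rotation as Ro
C={}
def cam(n):
    if n not in C:C[n]=r.camera(n)
    return C[n]
def proj(n,P):
    c=cam(n);return cv2.projectPoints(np.atleast_2d(np.float64(P)),cv2.Rodrigues(c["R"])[0],np.float64(c["t"]),c["intrinsics"],np.array(c["D"]))[0][:,0]
def tri(obs,z=None):
    f=lambda p:np.concatenate([proj(n,[p[0],p[1],p[2] if z is None else z])[0]-o for n,o in obs])
    s=least_squares(f,[.5,0,.1][:3 if z is None else 2]);return np.round(s.x,4),np.round(s.fun,2)
AX=np.array([-.530,0,.848])
def kp(k,P): return np.array([k[0],k[1],0])+Ro.from_euler("z",k[2]).apply(P)
E
cat > fit.py <<'E'
from h import *
for z,a,b,n in((.01,[243.8,214.4],[221,242.8],"mat"),(.035,[361,264.2],[378.9,228.1],"onion")):
    print(n,tri([("side",a)],z),tri([("top",b)],z),tri([("side",a),("top",b)]))
S=lambda u,v:np.array([340+u/5-.4,180+v/5-.4]);T=lambda u,v:np.array([330+(u-400)/5-.4,150+v/5-.4])
print("knob",tri([("side",S(147,127)),("top",T(593,180))]))
L0=np.array([-.041,0,.162])-.01*AX
th=np.linspace(0,2*np.pi,120);e1=np.array([.848,0,.530]);e2=np.array([0,1,0])
circ=lambda h:L0+h*AX+.069*(np.outer(np.cos(th),e1)+np.outer(np.sin(th),e2))
rng=np.random.default_rng(0);d=rng.normal(size=(4000,3));d/=np.linalg.norm(d,axis=1)[:,None];sp=[0,0,.096]+.09*d
def f(k):
    o=list((proj("side",kp(k,L0+.041*AX))[0]-S(147,127)))+list(proj("top",kp(k,L0+.041*AX))[0]-T(593,180))
    fl=np.vstack([circ(.010),circ(.019)])
    s=proj("side",kp(k,fl));t=proj("top",kp(k,fl));g=proj("side",kp(k,sp));h=proj("top",kp(k,sp))
    o+=[s[:,0].min()-S(57,0)[0],s[:,0].max()-S(253,0)[0],s[:,1].min()-S(0,55)[1],s[:,1].max()-S(0,240)[1]]
    o+=[t[:,0].min()-T(473,0)[0],t[:,0].max()-T(695,0)[0],t[:,1].max()-T(0,271)[1]]
    o+=[g[:,0].max()-S(305,0)[0],h[:,0].min()-T(427,0)[0]]
    return np.array(o)
p=least_squares(f,[.55,-.15,0],diff_step=1e-3)
k=p.x;print("keeper",k,np.round(p.fun,1))
print("knob",kp(k,L0+.041*AX),"axis",Ro.from_euler("z",k[2]).apply(AX))
for n in("top",):
  for nm,b,z in(("mug rim",[228,177],.09),("lemon",[192,181],.029),("millbase",[443,193],.02)):print(nm,tri([(n,b)],z)[0])
  for b in([253,175],[428,163]):print("shelf front",tri([(n,b)],.318)[0])
E
python3 fit.py
```

```text
mat (array([0.4215, 0.2623]), array([0., 0.])) (array([0.4253, 0.268 ]), array([-0.,  0.])) (array([0.4264, 0.2692, 0.0035]), array([-0.17,  0.01,  0.1 , -0.1 ]))
onion (array([ 0.4429, -0.2713]), array([0., 0.])) (array([ 0.4478, -0.2647]), array([0., 0.])) (array([ 0.4495, -0.2667,  0.0266]), array([-0.26,  0.06,  0.18, -0.18]))
knob (array([ 0.5591, -0.2185,  0.19  ]), array([-0.48,  0.12,  0.31, -0.31]))
keeper [ 0.61770494 -0.21609271  0.02889783] [-0.5  0.3 -0.  -0.6 -0.7  0.2 -0.8 -0.   0.2  0.7  0.  -0.4  0.4]
knob [ 0.56029892 -0.21775209  0.188288  ] axis [-0.52977872 -0.01531372  0.848     ]
mug rim [0.6321 0.2271]
lemon [0.6405 0.3646]
millbase [ 0.5608 -0.4979]
shelf front [0.5715 0.1106]
shelf front [ 0.5838 -0.3679]
```

```bash
cat >> h.py <<'E'
def Rt(lean,yaw=0.029,roll=0):
    # lean: tool z tilted from down towards +x(yaw); tool y ~ +y
    z=np.array([np.sin(lean),0,-np.cos(lean)]);y=np.array([0,1.,0]);x=np.cross(y,z)
    return Ro.from_euler("z",yaw).as_matrix()@np.column_stack([x,y,z])
def go(p,R):
    s=r.get_state();Q=s["orientation"]
    d=Q.T@(np.array(p)-s["ee_pos"]);w=Ro.from_matrix(Q.T@R).as_rotvec()
    print("go",np.round(d,4),np.round(w,4),"rows",round(max(np.linalg.norm(d)/.0417,np.linalg.norm(w)/.125),1))
E
python3 -c "
from h import *
go([.40,.25,.36],Rt(0))"
```

```text
go [-0.2957 -0.1823 -0.1102] [-8.000e-04 -2.000e-04 -3.638e-01] rows 8.7
```

```bash
python3 drive.py '-.2957 -.1823 -.1102 0 0 -.364;-.2957 -.1823 -.1102 0 0 -.364;-.2957 -.1823 -.1102 0 0 -.364;-.2957 -.1823 -.1102 0 0 -.364;-.2957 -.1823 -.1102 0 0 -.364;-.2957 -.1823 -.1102 0 0 -.364;-.2957 -.1823 -.1102 0 0 -.364;-.2957 -.1823 -.1102 0 0 -.364;-.2957 -.1823 -.1102 0 0 -.364;-.2957 -.1823 -.1102 0 0 -.364' 0.085
python3 - <<'E'
from h import *
c=cam("wrist");cv2.imwrite("pics/w1.png",c["pixels"][:,:,::-1])
h=cv2.cvtColor(c["pixels"],cv2.COLOR_RGB2HSV);k=cv2.inRange(h,(8,100,100),(28,255,255))
cs=cv2.findContours(k,0,1)[0];b=max(cs,key=cv2.contourArea);e=cv2.fitEllipse(b);print(e,cv2.boundingRect(b));print(tri([("wrist",e[0])],.01)[0], r.get_state()["q"])
go([.52,-.218+.002,.34],Rt(.56)); go([.506,-.219,.275],Rt(.56))
E
```

```text
time_s: 1.03
ee_pos: [0.4035, 0.2464, 0.3623]
orientation: [[-1.0, -0.025, 0.004], [-0.025, 1.0, 0.0], [-0.004, 0.0, -1.0]]
contact_force: [-0.7, -0.5, -0.3]
finger_gap: 0.0853
gripper_force: 0.0
((330.55047607421875, 172.55233764648438), (125.03594207763672, 128.2327117919922), 79.9788589477539) (267, 110, 129, 126)
[0.4214 0.2654] [ 4.54670463e-01  1.05715148e-01  1.68683496e+00 -3.21561986e-04
  1.34726673e+00 -1.14086362e+00]
go [-0.1066 -0.4669  0.0211] [-0.0007 -0.5583 -0.0042] rows 11.5
go [-0.0924 -0.4696  0.086 ] [-0.0007 -0.5583 -0.0042] rows 11.7
```

View pics/w1.png

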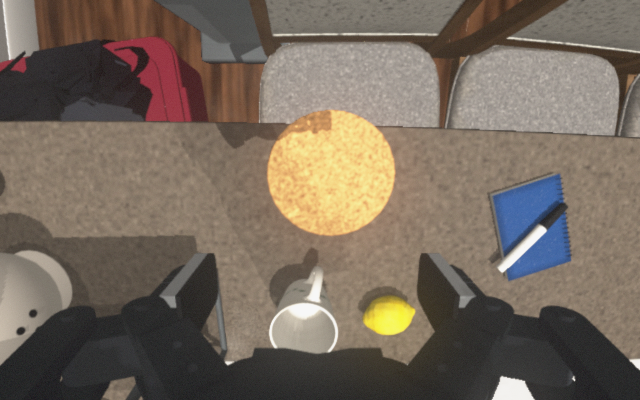

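The wrist view shows the mat at (331,173) with the mug and lemon clear of it. The mat centre is therefore about (0.423, 0.266), in line with the other two cameras.

```bash
python3 drive.py '-.085 -.470 .07 0 -.558 0;-.085 -.470 .07 0 -.558 0;-.085 -.470 .07 0 -.558 0;-.085 -.470 .07 0 -.558 0;-.085 -.470 .07 0 -.558 0;-.085 -.470 .07 0 -.558 0;-.085 -.470 .07 0 -.558 0;-.085 -.470 .07 0 -.558 0;-.085 -.470 .07 0 -.558 0;-.085 -.470 .07 0 -.558 0'; python3 drive.py '0 0 0 0 0 0;0 0 0 0 0 0;0 0 0 0 0 0'; python3 -c "
from h import *
print(r.get_state()['q']);go([.4964,-.22,.290],Rt(.5586))"
```

```text
time_s: 1.92
ee_pos: [0.484, -0.1489, 0.3001]
orientation: [[-0.848, -0.03, 0.53], [-0.025, 1.0, 0.016], [-0.53, 0.001, -0.848]]
contact_force: [1.6, 1.7, 1.1]
finger_gap: 0.085
gripper_force: 0.0
time_s: 2.17
ee_pos: [0.4839, -0.1466, 0.3]
orientation: [[-0.849, -0.03, 0.528], [-0.024, 1.0, 0.017], [-0.529, 0.001, -0.849]]
contact_force: [-1.0, 0.4, 1.1]
finger_gap: 0.0852
gripper_force: 0.0
[-0.52388916  0.02323049  2.02371037  0.46994881  0.66287149 -2.43412934]
go [-0.0035 -0.0737  0.0139] [ 0.0013 -0.0018 -0.0002] rows 1.8
```

```bash
python3 drive.py '-.0035 -.0737 .0139 0 0 0;-.0035 -.0737 .0139 0 0 0;-.0035 -.0737 .0139 0 0 0;-.0035 -.0737 .0139 0 0 0'
python3 - <<'E'
from h import *
c=cam("wrist");cv2.imwrite("pics/w2.png",c["pixels"][:,:,::-1]);s=r.get_state()
print(s['q']);k=[.6177,-.2161,.0289];L0=np.array([-.041,0,.162])-.01*AX
print(proj("wrist",[kp(k,L0+.041*AX),kp(k,L0+.054*AX)]))
th=np.linspace(0,6.283,40);fl=L0+.019*AX+.069*(np.outer(np.cos(th),[.848,0,.53])+np.outer(np.sin(th),[0,1,0]))
q=proj("wrist",kp(k,fl));im=c["pixels"][:,:,::-1].copy()
for a in q:cv2.circle(im,tuple(int(v) for v in a),1,(0,0,255),-1)
for a in proj("wrist",[kp(k,L0+.054*AX)]):cv2.circle(im,tuple(int(v) for v in a),2,(255,0,0),-1)
cv2.imwrite("pics/w2.png",im)
go([.56,-.2185,.19],Rt(.5586))
E
```

```text
time_s: 2.5
ee_pos: [0.4968, -0.2201, 0.2904]
orientation: [[-0.848, -0.03, 0.529], [-0.025, 1.0, 0.017], [-0.529, 0.001, -0.849]]
contact_force: [1.0, 0.6, 0.5]
finger_gap: 0.0851
gripper_force: 0.0
[-0.6562516   0.12389987  1.93932497  0.54463189  0.7055233  -2.61057776]
[[318.08515278 203.37599149]
 [318.1337031  208.13011769]]
go [-0.0006 -0.0011  0.1188] [ 0.0015 -0.0012  0.0009] rows 2.8
```

View pics/w2.png

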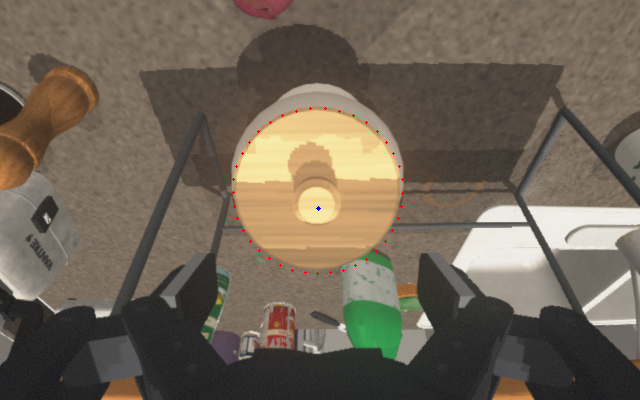

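The fitted flange outline sits on the image to within about 3 px. The knob is at (318,204) against a predicted 208, so I'll shift about 2 mm in +x of the tool and go in.

```bash
python3 drive.py '.002 0 .025 0 0 0;.002 0 .05 0 0 0;.002 0 .07 0 0 0;.002 0 .085 0 0 0;.002 0 .095 0 0 0;.002 0 .103 0 0 0;.002 0 .11 0 0 0;.002 0 .117 0 0 0;.002 0 .117 0 0 0;.002 0 .117 0 0 0' && python3 drive.py '0 0 0 0 0 0;0 0 0 0 0 0;0 0 0 0 0 0;0 0 0 0 0 0;0 0 0 0 0 0;0 0 0 0 0 0;0 0 0 0 0 0;0 0 0 0 0 0;0 0 0 0 0 0;0 0 0 0 0 0' 0.02; python3 -c "
from h import *
print(r.get_state()['q'])"
```

```text
time_s: 3.38
ee_pos: [0.5569, -0.2192, 0.1905]
orientation: [[-0.848, -0.029, 0.529], [-0.025, 1.0, 0.016], [-0.53, -0.0, -0.848]]
contact_force: [-0.5, -0.4, 0.5]
finger_gap: 0.0849
gripper_force: 0.0
time_s: 4.22
ee_pos: [0.5567, -0.2193, 0.191]
orientation: [[-0.848, -0.029, 0.53], [-0.025, 1.0, 0.015], [-0.53, -0.0, -0.848]]
contact_force: [-6.8, 0.2, 8.1]
finger_gap: 0.0333
gripper_force: 58.4
[-0.57901949  0.36071728  1.91569322  0.69444036  0.49281004 -2.73735528]
```

```bash
python3 drive.py '0 0 -.004 0 0 0;0 0 -.01 0 0 0;0 0 -.018 0 0 0;0 0 -.028 0 0 0;0 0 -.04 0 0 0;0 0 -.055 0 0 0;0 0 -.07 0 0 0;0 0 -.085 0 0 0;0 0 -.1 0 0 0;0 0 -.1 0 0 0'
python3 - <<'E'
from h import *
c=cam("wrist");d=cam("side")
cv2.imwrite("pics/w3.png",np.hstack([cv2.resize(c["pixels"],(400,250)),cv2.resize(d["pixels"][130:290,260:516],(400,250))])[:,:,::-1])
go([.423,.2655,.30],Rt(0))
E
```

```text
time_s: 5.05
ee_pos: [0.5033, -0.2214, 0.2783]
orientation: [[-0.846, -0.029, 0.532], [-0.026, 1.0, 0.013], [-0.532, -0.003, -0.847]]
contact_force: [-0.0, 0.3, -1.9]
finger_gap: 0.033
gripper_force: 59.8
go [ 0.0435  0.4886 -0.0563] [-0.001  0.559 -0.   ] rows 11.8
```

View pics/w3.png

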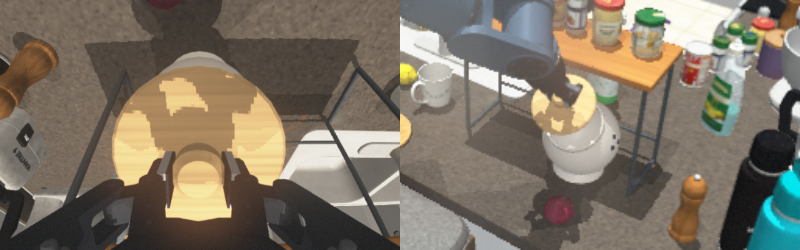

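The lid is out and held by the knob, at about 1.9 N of weight. The keeper is still upright and the onion and mill look undisturbed. Next I carry the lid over the mat and turn it level.

```bash
python3 drive.py '.0435 .4886 -.0563 0 .559 0;.0435 .4886 -.0563 0 .559 0;.0435 .4886 -.0563 0 .559 0;.0435 .4886 -.0563 0 .559 0;.0435 .4886 -.0563 0 .559 0;.0435 .4886 -.0563 0 .559 0;.0435 .4886 -.0563 0 .559 0;.0435 .4886 -.0563 0 .559 0;.0435 .4886 -.0563 0 .559 0;.0435 .4886 -.0563 0 .559 0'; python3 drive.py '0 0 0 0 0 0;0 0 0 0 0 0;0 0 0 0 0 0;0 0 0 0 0 0' >/dev/null; python3 -c "
from h import *
go([.423,.2655,.09],Rt(0))"
```

```text
time_s: 5.98
ee_pos: [0.4394, 0.1668, 0.2938]
orientation: [[-1.0, -0.03, -0.002], [-0.03, 1.0, 0.0], [0.002, 0.0, -1.0]]
contact_force: [0.8, 0.7, -1.2]
finger_gap: 0.0328
gripper_force: 59.9
go [0.0142 0.1022 0.204 ] [-0.0003 -0.0018 -0.0008] rows 5.5
```

```bash
python3 drive.py '.0142 .1022 .01 0 0 0;.0142 .1022 .01 0 0 0;.0142 .1022 .01 0 0 0;.0142 .1022 .05 0 0 0;.0142 .1022 .09 0 0 0;.0142 .1022 .13 0 0 0;.0142 .1022 .16 0 0 0;.0142 .1022 .185 0 0 0;.0142 .1022 .204 0 0 0;.0142 .1022 .204 0 0 0'; python3 drive.py '0 0 .01 0 0 0;0 0 .018 0 0 0;0 0 .024 0 0 0;0 0 .028 0 0 0;0 0 .028 0 0 0'; python3 -c "
from h import *
go([.423,.2655,.055],Rt(0))"
```

```text
time_s: 7.15
ee_pos: [0.4217, 0.2643, 0.0871]
orientation: [[-1.0, -0.027, -0.006], [-0.027, 1.0, -0.003], [0.007, -0.003, -1.0]]
contact_force: [-1.7, -0.6, -1.4]
finger_gap: 0.0329
gripper_force: 60.4
time_s: 7.57
ee_pos: [0.4227, 0.2662, 0.0622]
orientation: [[-1.0, -0.029, -0.001], [-0.029, 1.0, -0.0], [0.001, -0.0, -1.0]]
contact_force: [-0.2, -0.4, -2.0]
finger_gap: 0.0326
gripper_force: 60.5
go [-0.0003 -0.0007  0.0072] [-0.0002 -0.0013  0.0001] rows 0.2
```

```bash
python3 drive.py '0 0 .002 0 0 0;0 0 .004 0 0 0;0 0 .004 0 0 0;0 0 .004 0 0 0' | sed -n '2p;4p'; python3 drive.py '0 0 .0015 0 0 0;0 0 .003 0 0 0;0 0 .003 0 0 0;0 0 .003 0 0 0' | sed -n '2p;4p'
```

```text
ee_pos: [0.4228, 0.2664, 0.0586]
contact_force: [0.6, 0.7, -1.6]
ee_pos: [0.4231, 0.2667, 0.0572]
contact_force: [-8.1, -2.1, 25.1]
```

```bash
python3 drive.py '0 0 -.0015 0 0 0;0 0 -.0015 0 0 0;0 0 -.0015 0 0 0' | sed -n '2p;4p'; python3 drive.py '0 0 0 0 0 0;0 0 0 0 0 0;0 0 0 0 0 0;0 0 0 0 0 0;0 0 0 0 0 0;0 0 0 0 0 0' .085; python3 drive.py '0 0 -.02 0 0 0;0 0 -.06 0 0 0;0 0 -.1 0 0 0;0 0 -.14 0 0 0;0 0 -.18 0 0 0;0 0 -.2 0 0 0;0 0 -.2 0 0 0'
python3 - <<'E'
from h import *
c=cam("wrist");d=cam("side")
cv2.imwrite("pics/w4.png",np.hstack([cv2.resize(c["pixels"],(400,250)),cv2.resize(d["pixels"][170:290,200:392],(400,250))])[:,:,::-1])
go([.446,-.267,.25],Rt(0))
E
```

```text
ee_pos: [0.4231, 0.2666, 0.0573]
contact_force: [-1.6, 2.0, 4.7]
time_s: 8.98
ee_pos: [0.4228, 0.2663, 0.0569]
orientation: [[-1.0, -0.029, -0.001], [-0.029, 1.0, -0.0], [0.001, -0.0, -1.0]]
contact_force: [0.5, 0.2, -0.1]
finger_gap: 0.0847
gripper_force: 0.0
time_s: 9.57
ee_pos: [0.4245, 0.2672, 0.2618]
orientation: [[-1.0, -0.029, 0.006], [-0.029, 1.0, 0.004], [-0.006, 0.003, -1.0]]
contact_force: [0.5, 0.9, -0.0]
finger_gap: 0.0849
gripper_force: 0.0
go [-0.0074 -0.5338  0.0069] [ 0.0004 -0.      0.0002] rows 12.8
```

View pics/w4.png

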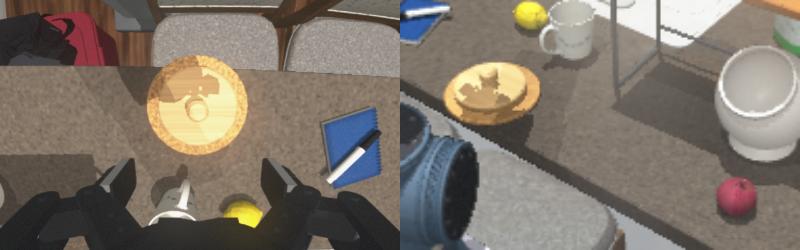

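The lid is lying flat and centred on the mat with its knob up. The mug and lemon are untouched, and the keeper stands open with the onion at its original spot. I'll go to the onion with a quarter turn of the wrist to keep joint 6 mid-range.

```bash
python3 drive.py '.02 -.5338 -.03 0 0 1.57;.02 -.5338 -.03 0 0 1.57;.02 -.5338 -.03 0 0 1.57;.02 -.5338 -.03 0 0 1.57;.02 -.5338 -.03 0 0 1.57;.02 -.5338 -.03 0 0 1.57;.02 -.5338 -.03 0 0 1.57;.02 -.5338 -.03 0 0 1.57;.02 -.5338 -.03 0 0 1.57;.02 -.5338 -.03 0 0 1.57'
cat >> h.py <<'E'
Z90=Ro.from_euler("z",np.pi/2).as_matrix()
E
python3 -c "
from h import *
go([.43,-.267,.28],Rt(0)@Z90)"
```

```text
time_s: 10.5
ee_pos: [0.4185, -0.1515, 0.2789]
orientation: [[-0.337, 0.942, -0.003], [0.942, 0.337, 0.001], [0.002, -0.003, -1.0]]
contact_force: [1.6, 0.9, -0.6]
finger_gap: 0.085
gripper_force: 0.0
go [-0.1126 -0.0281 -0.0013] [-0.0031 -0.0018  0.3147] rows 2.8
```

```bash
python3 drive.py '-.1126 -.0281 0 0 0 .315;-.1126 -.0281 0 0 0 .315;-.1126 -.0281 0 0 0 .315;-.1126 -.0281 0 0 0 .315;-.1126 -.0281 0 0 0 .315'
python3 - <<'E'
from h import *
c=cam("wrist");cv2.imwrite("pics/w5.png",c["pixels"][:,:,::-1])
h=cv2.cvtColor(c["pixels"],cv2.COLOR_RGB2HSV);k=cv2.inRange(h,(160,80,30),(179,255,255))
N,l,st,ce=cv2.connectedComponentsWithStats(k)
for i in range(1,N):
    if st[i,4]>800:
        m=st[i,:2]+st[i,2:4]/2-.5;print(ce[i],st[i],m,tri([("wrist",m)],.033)[0])
s=r.get_state();Q=s["orientation"];print("cam in tool",Q.T@(-c["R"].T@c["t"]-s["ee_pos"]),s["q"])
go([.446,-.267,.09],Rt(0)@Z90)
E
```

```text
time_s: 10.92
ee_pos: [0.4311, -0.266, 0.2782]
orientation: [[-0.033, 0.999, -0.004], [0.999, 0.033, 0.002], [0.002, -0.004, -1.0]]
contact_force: [-0.3, 0.6, 0.1]
finger_gap: 0.0847
gripper_force: 0.0
[232.99201065 121.34087883] [ 213   98   43   58 1502] [234.  126.5] [ 0.3387 -0.2177]
[333.05548217 174.16248349] [ 307  147   58   59 2271] [335.5 176. ] [ 0.4497 -0.2681]
cam in tool [ 0.06430433 -0.00090358 -0.12356246] [-6.42648872e-01  2.42491848e-01  1.72574618e+00 -4.87036117e-04
  1.17754020e+00 -6.77140656e-01]
go [-0.0031  0.0154  0.1885] [-0.0035 -0.0023  0.0057] rows 4.5
```

View pics/w5.png

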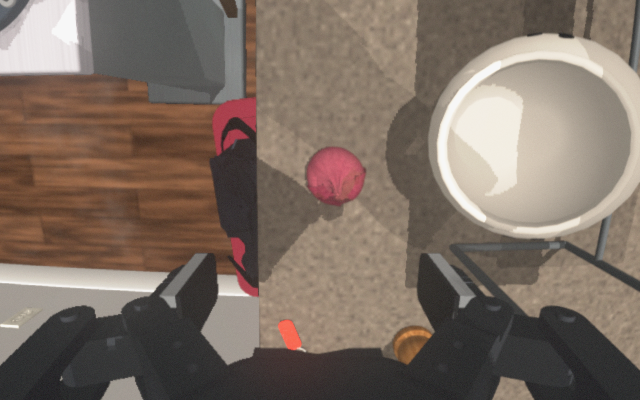

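The onion is at (335,176) in this view, so about (0.448, -0.267). That agrees with the top camera, so I descend.

```bash
python3 drive.py '-.003 .0174 .04 -.0035 0 0;-.003 .0174 .08 -.0035 0 0;-.003 .0174 .12 -.0035 0 0;-.003 .0174 .15 -.0035 0 0;-.003 .0174 .175 -.0035 0 0;-.003 .0174 .195 -.0035 0 0;-.003 .0174 .212 -.0035 0 0;-.003 .0174 .229 -.0035 0 0;-.003 .0174 .244 -.0035 0 0;-.003 .0174 .244 -.0035 0 0' && python3 drive.py '0 0 0 0 0 0;0 0 0 0 0 0;0 0 0 0 0 0;0 0 0 0 0 0;0 0 0 0 0 0;0 0 0 0 0 0' 0.05
```

```text
time_s: 11.8
ee_pos: [0.4476, -0.2651, 0.0337]
orientation: [[-0.037, 0.999, -0.002], [0.999, 0.037, 0.003], [0.003, -0.002, -1.0]]
contact_force: [0.1, 0.8, 0.1]
finger_gap: 0.0849
gripper_force: 0.0
time_s: 12.3
ee_pos: [0.4493, -0.2671, 0.0379]
orientation: [[-0.035, 0.999, 0.003], [0.999, 0.035, -0.0], [-0.0, 0.003, -1.0]]
contact_force: [-2.7, 3.1, 9.0]
finger_gap: 0.06
gripper_force: 63.3
```

```bash
python3 drive.py '0 0 -.02 0 0 0;0 0 -.05 0 0 0;0 0 -.09 0 0 0;0 0 -.13 0 0 0;0 0 -.17 0 0 0;0 0 -.21 0 0 0;0 0 -.25 0 0 0;0 0 -.27 0 0 0;0 0 -.27 0 0 0'
python3 - <<'E'
from h import *
c=cam("wrist");d=cam("side")
cv2.imwrite("pics/w6.png",np.hstack([cv2.resize(c["pixels"],(400,250)),cv2.resize(d["pixels"][130:290,260:516],(400,250))])[:,:,::-1])
k=[.6177,-.2161,.0289];M=kp(k,[-.041,0,.162]);A=Ro.from_euler("z",k[2]).apply(AX);print(M,A)
go(M+.13*A,Rt(.5586)@Z90)
E
```

```text
time_s: 13.05
ee_pos: [0.4494, -0.268, 0.3124]
orientation: [[-0.035, 0.999, 0.01], [0.999, 0.036, -0.005], [-0.006, 0.01, -1.0]]
contact_force: [-0.0, 0.8, -1.6]
finger_gap: 0.0602
gripper_force: 66.2
[ 0.57671712 -0.21728474  0.162     ] [-0.52977868 -0.01531487  0.848     ]
go [0.0458 0.0612 0.035 ] [-0.5548 -0.0007  0.0065] rows 4.4
```

View pics/w6.png

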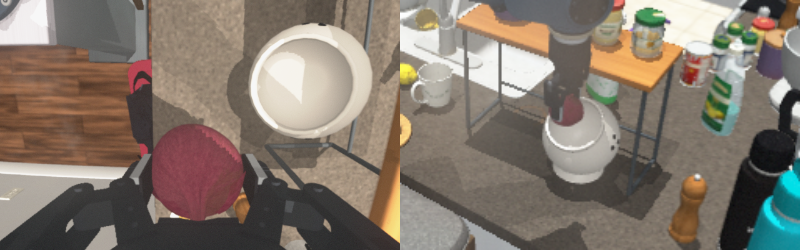

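```bash
python3 drive.py '.0458 .0612 .035 -.555 0 0;.0458 .0612 .035 -.555 0 0;.0458 .0612 .035 -.555 0 0;.0458 .0612 .035 -.555 0 0;.0458 .0612 .035 -.555 0 0;.0458 .0612 .035 -.555 0 0;.0458 .0612 .035 -.555 0 0'
python3 - <<'E'
from h import *
k=[.6177,-.2161,.0289];M=kp(k,[-.041,0,.162]);A=Ro.from_euler("z",k[2]).apply(AX)
c=cam("wrist");d=cam("side");th=np.linspace(0,6.283,60)
out=[]
for n in("wrist","side"):
    im=cam(n)["pixels"].copy()
    sc=1 if n=="wrist" else 4
    if n=="side": im=cv2.resize(im[170:270,330:430],None,fx=4,fy=4,interpolation=cv2.INTER_CUBIC)
    for rad,col in((.0595,(255,0,0)),(.0665,(0,0,255))):
        P=[-.041,0,.162]+rad*(np.outer(np.cos(th),[.848,0,.53])+np.outer(np.sin(th),[0,1,0]))
        for a in proj(n,kp(k,P)):
            if n=="side":a=(a-[330,170]+.4)*4
            if 0<=a[0]<640:cv2.circle(im,tuple(int(v) for v in a),1,col,-1)
    out.append(im[:,:,::-1] if n=="side" else im[:,240:,::-1])
cv2.imwrite("pics/w7.png",np.hstack(out))
print(r.get_state()["q"]);go(M-.03*A,Rt(.5586)@Z90)
E
```

```text
time_s: 13.73
ee_pos: [0.5072, -0.2194, 0.2703]
orientation: [[-0.034, 0.85, 0.526], [0.999, 0.028, 0.019], [0.002, 0.526, -0.851]]
contact_force: [-0.5, 0.8, -0.6]
finger_gap: 0.06
gripper_force: 66.2
[-0.64073152  0.16882198  1.93814043  0.56506665  0.66403766 -1.06116621]
go [-0.0002  0.0008  0.159 ] [-0.0033 -0.0035  0.0051] rows 3.8
```

View pics/w7.png

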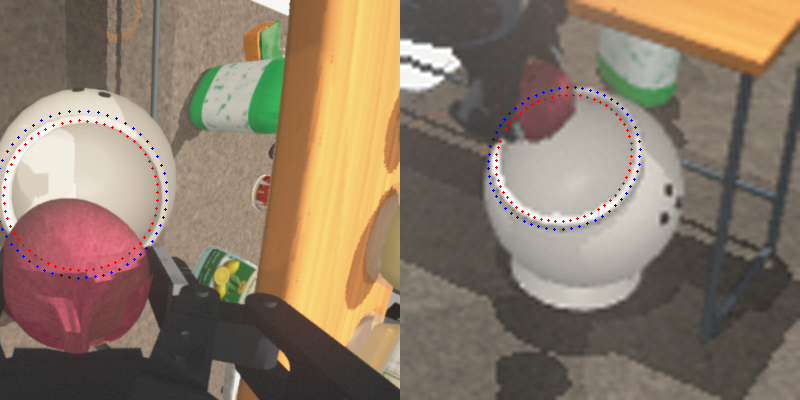

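The keeper hasn't moved. The predicted rim overlays the real one, with the real one about 2 mm nearer the robot, so I'll allow for that and insert along the mouth's axis.

```bash
python3 drive.py '0 -.0012 .03 0 0 0;0 -.0012 .055 0 0 0;0 -.0012 .075 0 0 0;0 -.0012 .09 0 0 0;0 -.0012 .105 0 0 0;0 -.0012 .118 0 0 0;0 -.0012 .13 0 0 0;0 -.0012 .13 0 0 0' | grep -v ori; python3 drive.py '0 0 .01 0 0 0;0 0 .02 0 0 0;0 0 .029 0 0 0;0 0 .029 0 0 0;0 0 .029 0 0 0'
```

```text
time_s: 14.5
ee_pos: [0.5764, -0.2165, 0.1585]
contact_force: [-0.3, 0.1, -1.5]
finger_gap: 0.0601
gripper_force: 66.2
time_s: 14.92
ee_pos: [0.5911, -0.2165, 0.1355]
orientation: [[-0.035, 0.848, 0.528], [0.999, 0.03, 0.019], [0.0, 0.529, -0.849]]
contact_force: [0.6, -0.0, -1.2]
finger_gap: 0.0598
gripper_force: 66.2
```

```bash
python3 drive.py '0 0 0 0 0 0;0 0 0 0 0 0;0 0 0 0 0 0;0 0 0 0 0 0;0 0 0 0 0 0;0 0 0 0 0 0' 0.074; python3 drive.py '0 0 -.01 0 0 0;0 0 -.025 0 0 0;0 0 -.045 0 0 0;0 0 -.07 0 0 0;0 0 -.1 0 0 0;0 0 -.13 0 0 0;0 0 -.16 0 0 0;0 0 -.19 0 0 0;0 0 -.22 0 0 0;0 0 -.22 0 0 0'
python3 - <<'E'
from h import *
a={n:cv2.imread(f"pics/{n}0.png") for n in("side","top")}
for n in a:
    im=cam(n)["pixels"][:,:,::-1];cv2.imwrite(f"pics/{n}_end.png",im)
    k=cv2.inRange(cv2.cvtColor(np.ascontiguousarray(im),cv2.COLOR_BGR2HSV),(165,80,30),(179,255,255))
    x0,y0,x1,y1=(340,180,420,285) if n=="side" else (330,150,410,250)
    ys,xs=np.nonzero(k[y0:y1,x0:x1]);print(n,"red",len(xs),(xs.mean()+x0,ys.mean()+y0) if len(xs) else None)
    for nm,b in({"side":{"mug":(266,166,298,202),"lemon":(252,168,272,186),"mill":(430,236,460,290),"keeperfoot":(350,228,405,250)},"top":{"mug":(208,160,245,206),"lemon":(178,170,206,194),"mill":(432,170,468,202)}}[n]).items():
        print(n,nm,"maxmean diff",np.abs(im[b[1]:b[3],b[0]:b[2]].astype(int)-a[n][b[1]:b[3],b[0]:b[2]]).mean().round(2))
k=[.6177,-.2161,.0289]
print("mouth px",proj("side",kp(k,[-.041,0,.162])),"hollow",proj("side",kp(k,[0,0,.05])))
E
```

```text
time_s: 15.42
ee_pos: [0.5911, -0.2167, 0.1362]
orientation: [[-0.035, 0.848, 0.529], [0.999, 0.03, 0.018], [-0.0, 0.529, -0.848]]
contact_force: [0.1, -0.1, -0.8]
finger_gap: 0.0739
gripper_force: 0.0
time_s: 16.25
ee_pos: [0.4737, -0.2215, 0.3281]
orientation: [[-0.034, 0.845, 0.533], [0.999, 0.031, 0.014], [-0.005, 0.533, -0.846]]
contact_force: [0.2, 0.2, 0.8]
finger_gap: 0.0739
gripper_force: 0.0
side red 25 (np.float64(375.6), np.float64(221.32))
side mug maxmean diff 2.25
side lemon maxmean diff 2.27
side mill maxmean diff 3.53
side keeperfoot maxmean diff 4.66
top red 219 (np.float64(364.36986301369865), np.float64(175.4200913242009))
top mug maxmean diff 1.02
top lemon maxmean diff 0.97
top mill maxmean diff 3.4
mouth px [[370.37745036 208.90158845]] hollow [[373.88613176 227.21046016]]
```

```bash
python3 drive.py '0 -.05 -.03 0 0 0;0 -.1 -.06 0 0 0;0 -.12 -.06 0 0 0;0 -.12 -.06 0 0 0;0 -.12 -.06 0 0 0;0 -.12 -.06 0 0 0;0 -.12 -.06 0 0 0;0 -.12 -.06 0 0 0'|sed -n 2p
python3 - <<'E'
from h import *
k=[.6177,-.2161,.0289]
for n in("side","top","wrist"):
    im=np.ascontiguousarray(cam(n)["pixels"][:,:,::-1]);m=cv2.inRange(cv2.cvtColor(im,cv2.COLOR_BGR2HSV),(160,80,30),(179,255,255))
    N,l,st,ce=cv2.connectedComponentsWithStats(m)
    print(n,"hollow-low px",proj(n,kp(k,[0,0,.05]))[0].round(),[(ce[i].round(1).tolist(),int(st[i,4])) for i in range(1,N) if st[i,4]>15 and np.linalg.norm(ce[i]-proj(n,kp(k,[0,0,.05]))[0])<80])
    if n=="wrist":break
    a=cv2.imread(f"pics/{n}0.png")
    B={"side":{"mug":(266,166,298,202),"lemon":(252,168,272,186),"mill":(430,236,460,290),"keeperdots":(388,205,406,240),"foot":(352,232,400,252)},"top":{"mug":(208,160,245,206),"lemon":(178,170,206,194),"mill":(432,170,468,202)}}[n]
    up=lambda x:cv2.resize(x,None,fx=4,fy=4,interpolation=cv2.INTER_CUBIC)
    for nm,(x0,y0,x1,y1) in B.items():
        R=cv2.matchTemplate(up(im[y0-6:y1+6,x0-6:x1+6]),up(a[y0:y1,x0:x1]),cv2.TM_CCOEFF_NORMED)
        _,v,_,p=cv2.minMaxLoc(R);print(n,nm,"shift px",(np.array(p)-24)/4,round(v,3))
s=r.get_state();print(s["time_s"],s["finger_gap"],s["contact_force"])
E
```

```text
ee_pos: [0.3421, -0.2253, 0.3099]
side hollow-low px [374. 227.] [([375.5, 221.4], 23)]
side mug shift px [0. 0.] 0.498
side lemon shift px [-2.75 -6.  ] 0.124
side mill shift px [0. 0.] 0.997
side keeperdots shift px [0. 0.] 0.974
side foot shift px [0. 0.] 0.993
top hollow-low px [361. 178.] [([364.4, 175.4], 218)]
top mug shift px [0. 0.] 1.0
top lemon shift px [0. 0.] 1.0
top mill shift px [0.25 0.25] 0.987
wrist hollow-low px [384. 159.] [([391.5, 168.0], 924)]
17.1667 0.07413966797090324 [ 0.37097146 -0.14711908  0.48102722]
```

```bash
python3 -c "
from station import r
print(r.hand_in())"
```

```text
the job is handed in; nothing more can be done
None
```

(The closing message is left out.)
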